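# Set the photo turntable to its long scale line

## Robot

A 6-joint arm with a two-finger parallel gripper is mounted at the origin on the work surface. World frame = base frame: x ahead of the robot, y to its left, z up, the work surface at z = 0. Lengths are in mm, angles in rad, forces in N, time in s.
With the tool pointing down it reaches from about 300 to 775 mm from the base axis. Payload 14.6 kg.
Tool frame: the origin (TCP) lies midway between the tips of the shut fingers; the grasp point (between the pads) lies 19 mm behind it; z points along the fingers, y is the line along which they close (so a half turn about z gives the same grasp; the last joint's range is limited). The gripper opens to 94 mm and grips with 3 to 60 N. Pads are 16 mm wide; open, the fingers measure 119 mm over their backs; the gripper's body (75 mm by 177 mm) begins 78 mm behind the grasp point.
Start: joints at [1.054, 0.3, 1.521, -0, 1.321, -0.067], TCP at [239.128, 495.285, 205.446] pointing down, gripper open.
Joint ranges: [-3.03, 3.03], [-0.79, 2.21], [0.23, 2.52], [-1.04, 4.18], [0, 3.07], [-2.55, 2.55]. Speed limits (rad/s): [2.22, 2.22, 2.57, 3.14, 3.14, 3.14].

## Interface

Orientations are given as [roll, pitch, yaw] about the fixed x, y, z axes, in that order (R = Rz(yaw) Ry(pitch) Rx(roll)).
In Python, from cell import manip, camera gives the robot as it stands.
- The arm moves only by the tool move_arm, never from a script. Its arguments are lists of equal length, an entry for each row: "dp": the shift along the world's x, y, z in mm, a list of three; "rotation": the turn, a rotation vector about the world's x, y, z in rad, a list of three; "hand": the opening, from 0 (shut) to 1 (fully open). A call has 1 to 10 rows; each row shifts and turns the commanded pose from where the row before left it; what a row does not reach is not made up. A row lasts 1/8 s, in which the tool goes at most 62.5 mm and 10.7 degrees, less where a joint would pass 70% of its speed; a pose out of reach is approached as far as the arm can. A call with a gripper value outside its range is refused whole. The fingers move at their own pace and stop on an object; "newtons" is the grip in N (left out, the last holds). Time passes only in rows, so rows that do not move let the fingers close. It gives the time, the measured TCP pose, the force, the opening and the grip force at its end, in the units of the state.
- manip.read_state(): the state, without advancing time (a new reading comes with each control period).
- camera(name): name is "scene" or "top" or "wrist"; returns a dict with "image" (480x640x3 uint8, red, green, blue), "fx", "fy", "cx", "cy" (pixels), "k1" (the pictures are not rectified: a ray, as slopes to the right and down, at radius r is drawn at 1 + k1 r^2 times it, then the intrinsics apply), "R" (3x3) and "t" (3): a world point X has camera coordinates R X + t; the wrist camera has in their place "mount" (4x4, takes a point from camera to tool coordinates, whose origin is the TCP and whose axes are the flange's). Camera axes: x right, y down, z forward; pixel columns grow to the right and rows downward; lengths in mm; the calibration is good to about 2 mm. A picture is of the moment at which its call begins: read the wrist's pose just before it. There is no depth.
- manip.sign_off(): hands the job in; it is judged then, once.
The state is a dict: "clock": time; "joints": joint angles; "qd": joint speeds; "effort": joint torques, N m; "eef_pos": TCP position; "eef_rot": TCP orientation; "wrist_force": force on the tool from outside, world axes, zero at the start; "moment": the same for the moment, N m; "finger_gap": finger opening in mm; "finger_force": force on a finger pad.
Only numpy, scipy, OpenCV 4.12 (cv2) and the standard library are available. Lean on these libraries where they do the work, as an engineer would, in place of code of your own. Each camera call takes 0.05 s, during which the arm holds its last target. There are 200 camera calls.

## Task

With a fingertip, gently push the photo turntable's platter round, either way, until the white index line on the platter lines up with the one long, broad line of the scale on the base, and leave it there. Do not touch the model car standing on the platter: it rides along and must not be lifted or moved off its spot. Do not pinch or press hard on the turntable, and leave the other things on the desk where they are.

Things in the scene. Friction and masses are not known exactly. Their poses are not given: they have to be found in the camera images.
- base: Round white base of the turntable, fixed to the desk, 310 mm in diameter, 22 mm high; origin at the centre of its underside, which is on the turning axis (z up). Its upper face carries black scale lines every 15 degrees round the platter, all short (10 mm long, 3 mm wide) but one: the long one (30 mm long, 7 mm wide) is the target and lies along the base's +x axis.
- platter: Black round platter, 238 mm in diameter, its flat top 28 mm above the desk. It turns without end stops about the vertical through its centre (origin: 12 mm above the desk; z up), stiffly enough to stay where it is left: about 1.6 N of sideways push on a tab keeps it turning. Keep contact forces under 18 N (a pinch exceeds that). The white index line lies along its +x axis. Two finger tabs stand along its +y and -y axes.
- index (a point): Point at the outer end of the platter's white index line (40 mm long, 7 mm wide, the only line on the platter), 120 mm from the turning axis, at the height of the platter top.
- target (a point): Point at the inner end of the base's long scale line, 120 mm from the turning axis, 28 mm above the desk; it coincides with the index point when the lines are aligned. It does not move.
- tab_a (a point): Middle of the top edge of the first finger tab, 99 mm from the turning axis, 90 degrees counter-clockwise of the index line. Each tab is an upright aluminium plate standing on the platter: 8 mm thick along the turning direction, 26 mm long radially (86 to 112 mm from the axis), 23 mm high (top 51 mm above the desk); to be pushed on either flat side.
- tab_b (a point): The same for the second, identical tab, opposite the first: 90 degrees clockwise of the index line.
- car: White die-cast model car, loose, standing on the platter within about 10 mm of the turning axis: 106 mm long (its x axis, nose to +x), 43 mm wide, 32 mm high, 0.1 to 0.2 kg; origin at the centre of its underside. It stays clear of the ring where the tabs run (more than 75 mm from the axis).
- spare_car: Bystander: grey model car of the same size standing on the desk; origin at the centre of its underside.
- bottle: Bystander: clear bottle, 66 mm in diameter, 190 mm high; origin at the centre of its underside.
- watch_carton: Bystander: white carton 100 x 100 mm, 68 mm high; origin at the centre of its underside.
- tower: Bystander: dark metal lattice tower statuette, base 60 x 60 mm, 158 mm high; origin at the centre of its underside.
Mind the look-alikes: they are no part of the job. What is shaped like the car but yellow is not meant.

How it is judged:
By the outcome, as a careful person would: the job done as asked, in the order asked, and still so for the second after the job is handed in, with the robot touching nothing.
It also fails if it takes over 64 s, if anything falls off the work surface, if the arm or the gripper's body presses on something with over 40 N, if the wrist force passes 120 N, or if a joint passes its speed limit or range.

## Working session

There is one attempt and no reset: what is moved stays moved. The work goes in short steps, Python scripts to look and compute and a tool call to move; the robot and the scene stay as the last step left them, time stands still between calls to the robot, and variables do not carry over. Pictures are saved under pics/ and viewed, at most 10 in all, crops included, and the job is handed in when it is done.

Besides the shell and the picture viewer there is one more tool, called after "Request:" by a JSON object that holds its "fn" and its "kwargs", one argument or row to a line. move_arm: Moves the arm, as the interface text tells. Its arguments: {"type":"object","properties":{"dp":{"type":"array","items":{"type":"array","items":{"type":"number"}}},"rotation":{"type":"array","items":{"type":"array","items":{"type":"number"}}},"hand":{"type":"array","items":{"type":"number"}},"newtons":{"type":"number"}},"required":["dp","rotation","hand"]}

```bash
mkdir -p pics; cat > h.py <<'E'
import numpy as np, cv2
from cell import manip, camera
def unproj(c,uv,z):
    uv=np.array(uv,float).reshape(-1,2)
    K=np.array([[c['fx'],0,c['cx']],[0,c['fy'],c['cy']],[0,0,1]],float)
    n=cv2.undistortPoints(uv.reshape(-1,1,2),K,np.array([c['k1'],0,0,0],float)).reshape(-1,2)
    R=np.array(c['R']);t=np.array(c['t'])
    d=np.c_[n,np.ones(len(n))]@R; o=-R.T@t
    return o+d*((z-o[2])/d[:,2])[:,None]
def proj(c,X):
    K=np.array([[c['fx'],0,c['cx']],[0,c['fy'],c['cy']],[0,0,1]],float)
    return cv2.projectPoints(np.array(X,float).reshape(-1,1,3),cv2.Rodrigues(np.array(c['R'],float))[0],np.array(c['t'],float),K,np.array([c['k1'],0,0,0],float))[0].reshape(-1,2)
def save(c,n): cv2.imwrite('pics/'+n,c['image'][:,:,::-1])
E
python3 - <<'E'
from h import *
for n in('top','scene'):
    c=camera(n); save(c,n+'0.png'); print(n,c['fx'],c['k1'],(-np.array(c['R']).T@np.array(c['t'])).round())
s=manip.read_state(); print(s)
E
```

```text
top 495.7649573604858 -0.12938495554268073 [ 411.    2. 1167.]
scene 514.5474167937248 -0.08710105178130063 [1038.  113.  957.]
{'clock': 0.1, 'joints': array([ 1.05441258e+00,  3.00385915e-01,  1.52151173e+00,  2.80816145e-05,
        1.32069965e+00, -6.66163744e-02]), 'qd': array([ 0.0008169 ,  0.00041792, -0.00299022, -0.00143865, -0.00170217,
        0.00048593]), 'effort': array([ 6.63605751e-04, -5.32648587e+01, -3.53281045e+01,  7.08840997e-02,
        2.34844390e-02, -2.77485282e-05]), 'eef_pos': array([239.00511556, 495.09732961, 204.96239495]), 'eef_rot': array([-3.14059205e+00, -9.40167032e-05,  2.69181827e+00]), 'wrist_force': array([-0.52731526,  0.07970967, -0.21386537]), 'moment': array([-0.05744503, -0.02969908, -0.01404784]), 'finger_force': 0.0, 'finger_gap': 94.07581128620774}
```

View pics/top0.png

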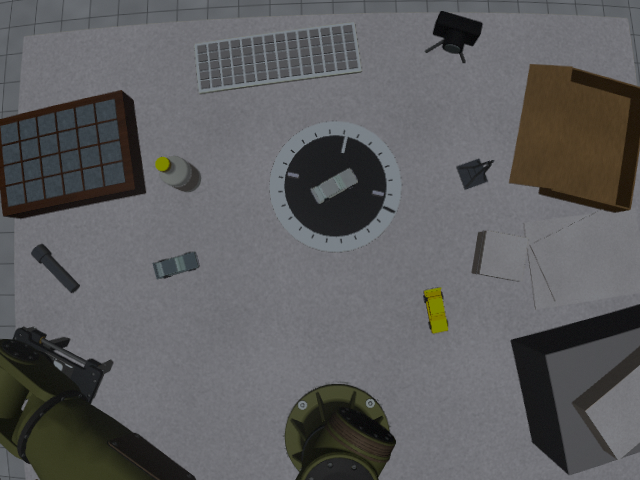

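View pics/scene0.png

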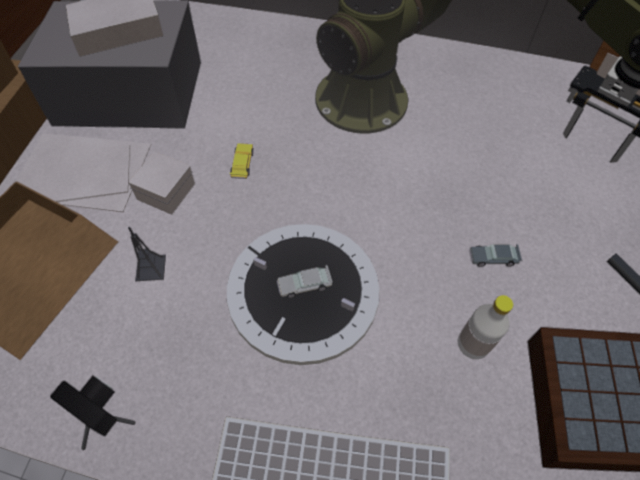

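The top view shows the index line at about (346,144), the long scale line at (389,209), and the tabs at (293,176) and (378,193). The platter needs roughly 100° clockwise, so I'll push the right-hand tab (tab_b) towards the robot.

```bash
cat >> h.py <<'E'
def rectify(c,cen,z,half=170,s=2):
    n=int(2*half*s); g=(np.arange(n)+.5)/s-half
    # rows: x decreasing, cols: y decreasing
    X,Y=np.meshgrid(-g+cen[0],-g+cen[1],indexing='ij')
    p=proj(c,np.c_[X.ravel(),Y.ravel(),np.full(X.size,z)]).astype(np.float32).reshape(n,n,2)
    return cv2.remap(np.ascontiguousarray(c['image']),p[...,0],p[...,1],cv2.INTER_LINEAR)
def ring(c,cen,z,r0,r1):
    a=np.deg2rad(np.arange(0,360,.25)); r=np.arange(r0,r1,1.)
    A,Rr=np.meshgrid(a,r); P=np.c_[(cen[0]+Rr*np.cos(A)).ravel(),(cen[1]+Rr*np.sin(A)).ravel(),np.full(A.size,z)]
    p=proj(c,P).astype(np.float32).reshape(*A.shape,2)
    im=cv2.cvtColor(np.ascontiguousarray(c['image']),cv2.COLOR_RGB2GRAY)
    return cv2.remap(im,p[...,0],p[...,1],cv2.INTER_LINEAR).mean(0)
def peak(v,guess,w=10):
    a=np.arange(0,360,.25); d=(a-guess+180)%360-180; m=abs(d)<w
    q=np.clip(v[m]-np.median(v[m])-8,0,None); return guess+(q*d[m]).sum()/q.sum()
E
python3 - <<'E'
from h import *
c=camera('top'); im=c['image']
g=cv2.cvtColor(np.ascontiguousarray(im),cv2.COLOR_RGB2GRAY)
m=((g<60)*255).astype(np.uint8); 
cs,_=cv2.findContours(m,cv2.RETR_EXTERNAL,cv2.CHAIN_APPROX_NONE)
k=[q for q in cs if cv2.pointPolygonTest(q,(310,215),False)>0][0]
w=unproj(c,k.reshape(-1,2),28)[:,:2].astype(np.float32)
(e,ax,an)=cv2.fitEllipse(w); print('centre',e,ax)
cen=np.array(e)
v=ring(c,cen,28,82,118); t=ring(c,cen,22,137,148)
ga=lambda uv,z:np.degrees(np.arctan2(*(unproj(c,uv,z)[0,:2]-cen)[::-1]))%360
gi,gt=ga((346,144),28),ga((389,209),22); print(gi,gt)
print('idx',peak(v,gi),'tgt',peak(-t,gt,6))
for uv in((293,176),(378,193)): 
    p=unproj(c,uv,51)[0]; print(p,ga(uv,51),np.linalg.norm(p[:2]-cen))
r=rectify(c,cen,28,160,1.8); cv2.imwrite('pics/r0.png',r[:,:,::-1])
E
```

```text
centre (583.6845703125, -10.617039680480957) (226.7805633544922, 235.0682373046875)
343.3466497999134 245.62556708087766
idx 345.9184477600266 tgt 245.2411904018322
[606.2529327   83.77415086  51.        ] 76.55336243595683 97.0516760890436
[ 561.46058423 -108.06905998   51.        ] 257.1533644185771 99.9539985049516
```

View pics/r0.png

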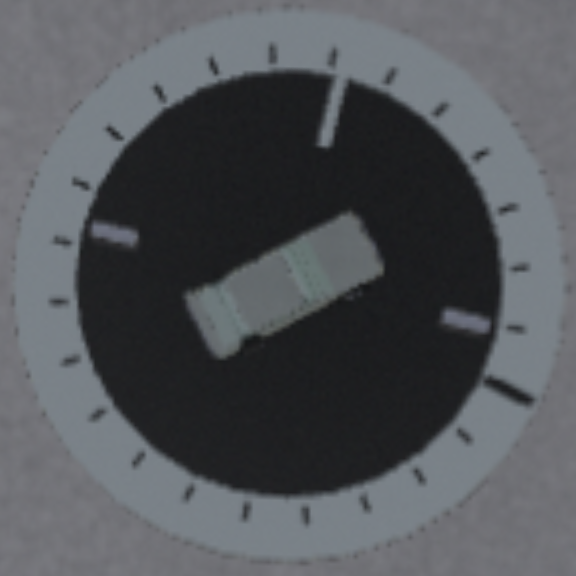

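The rectified view shows the index at about 345° and the target at about 244°, with the centre a few mm off (near 587,-11). I'll refine that and plan the arc.

```bash
python3 - <<'E'
from h import *
from scipy.optimize import minimize
c=camera('top')
g=cv2.cvtColor(np.ascontiguousarray(c['image']),cv2.COLOR_RGB2GRAY).astype(np.float32)
# edge step at platter rim: maximise mean(out r=122..128 ) - mean(in r=112..117)
def f(p): 
    a=ring(c,p,28,112,118); b=ring(c,p,25,121,126); return np.median(abs(0))-np.mean(np.clip(b-a,0,80))
def rim(cen):
    # per-angle rim radius
    a=np.arange(0,360,2.); r=np.arange(108,132,.25)
    A,R=np.meshgrid(np.deg2rad(a),r); P=np.c_[(cen[0]+R*np.cos(A)).ravel(),(cen[1]+R*np.sin(A)).ravel(),np.full(A.size,28)]
    p=proj(c,P).astype(np.float32).reshape(*A.shape,2)
    v=cv2.remap(g,p[...,0],p[...,1],cv2.INTER_LINEAR)
    return np.deg2rad(a),r[np.argmax(np.gradient(cv2.GaussianBlur(v,(1,9),2),axis=0),axis=0)]
cen=np.array([587.,-11.])
for _ in range(4):
    a,r=rim(cen); ok=np.ones(len(a),bool)
    for _ in range(3):
        M=np.c_[np.cos(a),np.sin(a),np.ones(len(a))]; s=np.linalg.lstsq(M[ok],r[ok],rcond=None)[0]
        e=r-M@s; ok=abs(e)<2
    cen=cen+s[:2]
print('cen',cen,'R',s[2],ok.sum())
gi=peak(ring(c,cen,28,82,118),345); gt=peak(-ring(c,cen,22,136,148),244,6)
print(gi,gt, 'rot',gt-gi)
for nm,p in(('bottlecap',(163,163,190)),('tower',(472,175,0)),('scar',(177,265,20))): print(nm,unproj(c,p[:2],p[2]).round())
E
```

```text
cen [586.29541854 -11.34094342] R 118.22777777777777 180
345.95493659868254 244.15914466836975 rot -101.79579193031279
bottlecap [[618. 338. 190.]]
tower [[ 606. -341.    0.]]
scar [[411. 364.  20.]]
```

Request:
{"fn": "move_arm", "kwargs": {
  "dp": [
    [40,-60,0],
    [40,-60,0],
    [40,-60,0],
    [40,-60,0],
    [40,-60,0],
    [40,-60,0],
    [40,-60,0],
    [30,-60,0],
    [20,-60,0],
    [10,-60,0]
  ],
  "rotation": [
    [0,0,0.05],
    [0,0,0.05],
    [0,0,0.05],
    [0,0,0.05],
    [0,0,0.05],
    [0,0,0.05],
    [0,0,0.05],
    [0,0,0.05],
    [0,0,0],
    [0,0,0]
  ],
  "hand": [0,0,0,0,0,0,0,0,0,0]
}}

```text
clock: 1.45
eef_pos: [539.9, -46.0, 205.2]
eef_rot: [3.142, -0.0, 3.092]
wrist_force: [0.6, -0.1, 0.0]
finger_gap: 0.3
finger_force: 0.0
```

Request:
{"fn": "move_arm", "kwargs": {
  "dp": [
    [0,0,0],
    [0,0,0]
  ],
  "rotation": [
    [0,0,0],
    [0,0,0]
  ],
  "hand": [0,0]
}}

```text
clock: 1.7
eef_pos: [539.3, -43.6, 205.3]
eef_rot: [3.141, -0.0, 3.091]
wrist_force: [0.5, 0.2, -0.0]
finger_gap: 0.4
finger_force: 0.0
```

Request:
{"fn": "move_arm", "kwargs": {
  "dp": [
    [16,-22,0],
    [16,-22,0],
    [17,-23,0],
    [0,0,-40],
    [0,0,-40],
    [0,0,-40],
    [0,0,0]
  ],
  "rotation": [
    [0,0,0.05],
    [0,0,0],
    [0,0,0],
    [0,0,0],
    [0,0,0],
    [0,0,0],
    [0,0,0]
  ],
  "hand": [0,0,0,0,0,0,0]
}}

```text
clock: 2.58
eef_pos: [587.2, -109.1, 83.2]
eef_rot: [3.14, -0.005, -3.14]
wrist_force: [-0.6, -0.2, 0.7]
finger_gap: 0.6
finger_force: 0.0
```

```bash
python3 - <<'E'
from h import *
s=manip.read_state(); print(s['eef_pos'],s['eef_rot'],s['joints'].round(2))
c=camera('wrist'); save(c,'w1.png'); print(c['mount'])
E
```

```text
[ 587.24945198 -109.0545637    83.21514594] [ 3.14024831 -0.00485458 -3.13952063] [-0.24  0.53  1.5   0.    1.12 -1.82]
[[ 4.55827887e-05 -9.71031202e-01 -2.38952721e-01  6.85407283e+01]
 [ 9.99999807e-01 -1.03812802e-04  6.12624329e-04  1.80981513e+00]
 [-6.19683690e-04 -2.38952702e-01  9.71031010e-01 -1.79246866e+02]
 [ 0.00000000e+00  0.00000000e+00  0.00000000e+00  1.00000000e+00]]
```

View pics/w1.png

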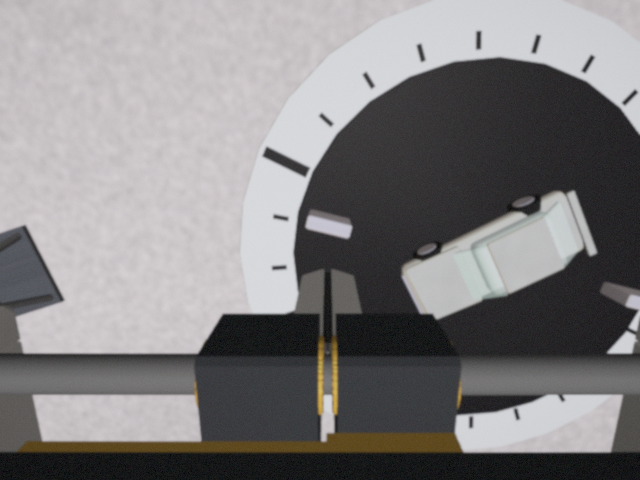

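The wrist picture shows the tab at about (328,223), clear ahead of the closed fingertips at (328,272). The long scale line is at (286,162). I'll lower and plan the arc.

```bash
python3 - <<'E'
import numpy as np
c=np.array([586.3,-11.3]); P=np.array([587.2,-109.1])
phi=[271]+list(np.arange(268.5,165,-3))
out=[]
for p in phi[1:]:
    q=c+99*np.array([np.cos(np.radians(p)),np.sin(np.radians(p))]); d=(q-P).round(1); P=P+d; out.append([*d.tolist(),0])
for i in range(0,len(out),10): print(phi[1+i],out[i:i+10])
E
```

```text
268.5 [[-3.5, -1.2, 0], [-5.2, 0.3, 0], [-5.1, 0.5, 0], [-5.1, 0.9, 0], [-5.1, 1.0, 0], [-5.0, 1.4, 0], [-4.9, 1.6, 0], [-4.9, 1.8, 0], [-4.7, 2.1, 0], [-4.6, 2.4, 0]]
238.5 [[-4.5, 2.6, 0], [-4.4, 2.8, 0], [-4.2, 3.1, 0], [-4.0, 3.2, 0], [-3.8, 3.5, 0], [-3.7, 3.7, 0], [-3.5, 3.8, 0], [-3.2, 4.0, 0], [-3.1, 4.2, 0], [-2.8, 4.4, 0]]
208.5 [[-2.6, 4.5, 0], [-2.4, 4.6, 0], [-2.1, 4.7, 0], [-1.8, 4.9, 0], [-1.6, 4.9, 0], [-1.4, 5.0, 0], [-1.0, 5.1, 0], [-0.9, 5.1, 0], [-0.5, 5.1, 0], [-0.3, 5.2, 0]]
178.5 [[0.0, 5.2, 0], [0.3, 5.2, 0], [0.5, 5.1, 0], [0.9, 5.1, 0], [1.0, 5.1, 0]]
```

Request:
{"fn": "move_arm", "kwargs": {
  "dp": [
    [0,0,-25],
    [0,0,-18],
    [0,0,-6],
    [0,0,0]
  ],
  "rotation": [
    [0,0,0],
    [0,0,0],
    [0,0,0],
    [0,0,0]
  ],
  "hand": [0,0,0,0]
}}

```text
clock: 3.12
eef_pos: [588.8, -110.9, 37.0]
eef_rot: [-3.141, 0.0, -3.141]
wrist_force: [0.4, 0.3, 0.2]
finger_gap: 0.1
finger_force: 0.0
```

Request:
{"fn": "move_arm", "kwargs": {
  "dp": [
    [-4,0,-1],
    [-5,0.3,-1],
    [-5,0.5,0],
    [-5.1,0.9,0],
    [-5.1,1.0,0]
  ],
  "rotation": [
    [0,0,-0.052],
    [0,0,-0.052],
    [0,0,-0.052],
    [0,0,-0.052],
    [0,0,-0.052]
  ],
  "hand": [0,0,0,0,0]
}}

```text
clock: 3.75
eef_pos: [564.9, -108.5, 35.6]
eef_rot: [-3.141, 0.002, 2.88]
wrist_force: [2.2, -1.3, -2.0]
finger_gap: 0.5
finger_force: 1.0
```

Request:
{"fn": "move_arm", "kwargs": {
  "dp": [
    [-5.0,1.4,0],
    [-4.9,1.6,0],
    [-4.9,1.8,0],
    [-4.7,2.1,0],
    [-4.6,2.4,0]
  ],
  "rotation": [
    [0,0,-0.052],
    [0,0,-0.052],
    [0,0,-0.052],
    [0,0,-0.052],
    [0,0,-0.052]
  ],
  "hand": [0,0,0,0,0]
}}

```text
clock: 4.38
eef_pos: [540.8, -99.3, 35.6]
eef_rot: [3.141, 0.002, 2.62]
wrist_force: [1.4, -2.4, -0.7]
finger_gap: 0.2
finger_force: 1.0
```

Request:
{"fn": "move_arm", "kwargs": {
  "dp": [
    [-4.5,2.6,0],
    [-4.4,2.8,0],
    [-4.2,3.1,0],
    [-4.0,3.2,0],
    [-3.8,3.5,0],
    [-3.7,3.7,0],
    [-3.5,3.8,0],
    [-3.2,4.0,0],
    [-3.1,4.2,0],
    [-2.8,4.4,0]
  ],
  "rotation": [
    [0,0,-0.052],
    [0,0,-0.052],
    [0,0,-0.052],
    [0,0,-0.052],
    [0,0,-0.052],
    [0,0,-0.052],
    [0,0,-0.052],
    [0,0,-0.052],
    [0,0,-0.052],
    [0,0,-0.052]
  ],
  "hand": [0,0,0,0,0,0,0,0,0,0]
}}

```text
clock: 5.62
eef_pos: [503.5, -63.9, 35.5]
eef_rot: [3.141, 0.001, 2.1]
wrist_force: [-0.2, -2.5, -0.0]
finger_gap: 0.2
finger_force: 0.9
```

```bash
python3 - <<'E'
from h import *
s=manip.read_state(); print(s['eef_pos'],s['eef_rot'])
c=camera('wrist'); save(c,'w2.png')
E
```

```text
[503.5350517  -63.91069102  35.5263772 ] [3.14054280e+00 1.45850668e-03 2.09994535e+00]
```

View pics/w2.png

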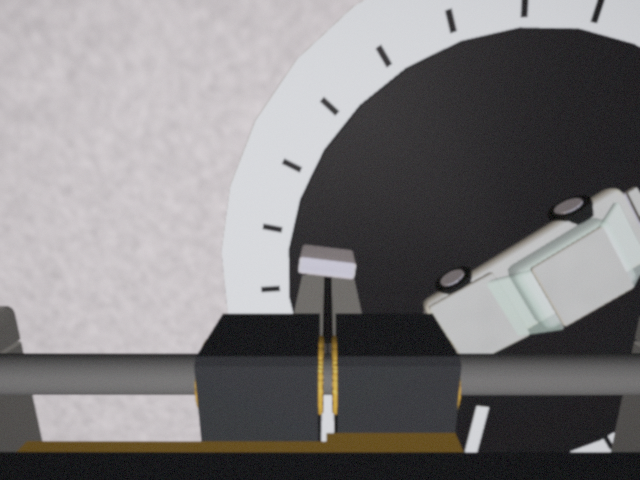

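The tab sits flush against the fingertips at about (328,262) and the platter is following. Carrying on.

Request:
{"fn": "move_arm", "kwargs": {
  "dp": [
    [-2.6,4.5,0],
    [-2.4,4.6,0],
    [-2.1,4.7,0],
    [-1.8,4.9,0],
    [-1.6,4.9,0],
    [-1.4,5.0,0],
    [-1.0,5.1,0],
    [-0.9,5.1,0],
    [-0.5,5.1,0],
    [-0.3,5.2,0]
  ],
  "rotation": [
    [0,0,-0.052],
    [0,0,-0.052],
    [0,0,-0.052],
    [0,0,-0.052],
    [0,0,-0.052],
    [0,0,-0.052],
    [0,0,-0.052],
    [0,0,-0.052],
    [0,0,-0.052],
    [0,0,-0.052]
  ],
  "hand": [0,0,0,0,0,0,0,0,0,0]
}}

```text
clock: 6.92
eef_pos: [489.1, -14.7, 35.4]
eef_rot: [3.14, 0.0, 1.581]
wrist_force: [0.7, -1.7, 1.2]
finger_gap: 0.3
finger_force: 1.0
```

Request:
{"fn": "move_arm", "kwargs": {
  "dp": [
    [0,5.2,0],
    [0.3,5.2,0],
    [0.5,5.1,0],
    [0.8,4,0],
    [0,0,0],
    [0,0,0]
  ],
  "rotation": [
    [0,0,-0.052],
    [0,0,-0.052],
    [0,0,-0.052],
    [0,0,-0.04],
    [0,0,0],
    [0,0,0]
  ],
  "hand": [0,0,0,0,0,0]
}}

```text
clock: 7.68
eef_pos: [490.3, 4.9, 34.8]
eef_rot: [3.141, -0.0, 1.387]
wrist_force: [-0.2, -0.6, -0.3]
finger_gap: 0.5
finger_force: 0.0
```

```bash
python3 - <<'E'
from h import *
s=manip.read_state(); p=s['eef_pos']; print(p,s['eef_rot'][2],np.degrees(np.arctan2(p[1]+11.3,p[0]-586.3)))
c=camera('top'); r=rectify(c,(586.3,-11.3),28,160,1.8); cv2.imwrite('pics/r1.png',r[:,:,::-1])
E
```

```text
[490.26350045   4.87808022  34.79750666] 1.3869912213278874 170.43786612623336
```

View pics/r1.png

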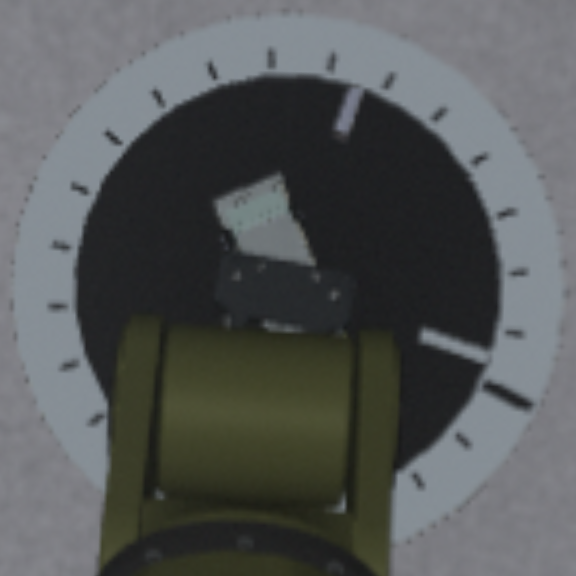

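The index line, with its outer end at (490,356), and the long line, with its inner end at (486,388), are both visible from above. I can measure the remaining angle directly.

```bash
cat > m.py <<'E'
from h import *
import sys
cen=np.array([586.3,-11.3]); c=camera('top'); g=float(sys.argv[1])
for r0,r1 in((82,100),(100,117)): print('idx',peak(ring(c,cen,28,r0,r1),g,7))
for r0,r1 in((124,134),(136,148)): print('tgt',peak(-ring(c,cen,22,r0,r1),244.2,5))
E
python3 m.py 252
```

```text
idx 250.85802180022142
idx 250.81395423301882
tgt 244.29138621572008
tgt 244.17336891506395
```

Request:
{"fn": "move_arm", "kwargs": {
  "dp": [
    [0.4,2,0],
    [0.4,2,0],
    [0.5,2,0],
    [0.5,2,0],
    [0,0,0],
    [0,0,0]
  ],
  "rotation": [
    [0,0,-0.02],
    [0,0,-0.02],
    [0,0,-0.02],
    [0,0,-0.02],
    [0,0,0],
    [0,0,0]
  ],
  "hand": [0,0,0,0,0,0]
}}

```text
clock: 8.52
eef_pos: [491.8, 13.1, 34.4]
eef_rot: [-3.141, -0.0, 1.306]
wrist_force: [-0.3, -0.7, 0.1]
finger_gap: 0.4
finger_force: 0.0
```

```bash
python3 m.py 247
```

```text
idx 246.1506613169886
idx 246.18865850504355
tgt 244.29102866117
tgt 244.17703515263645
```

Request:
{"fn": "move_arm", "kwargs": {
  "dp": [
    [0.3,1.1,0],
    [0.3,1.1,0],
    [0.3,1.1,0],
    [0,0,0],
    [0,0,0]
  ],
  "rotation": [
    [0,0,-0.01],
    [0,0,-0.01],
    [0,0,-0.01],
    [0,0,0],
    [0,0,0]
  ],
  "hand": [0,0,0,0,0]
}}

```text
clock: 9.2
eef_pos: [492.7, 16.3, 34.4]
eef_rot: [-3.142, -0.0, 1.276]
wrist_force: [0.4, -0.1, -0.0]
finger_gap: 0.5
finger_force: 0.4
```

```bash
python3 m.py 244.5
```

```text
idx 244.3320488600747
idx 244.30700218818382
tgt 244.28814243554763
tgt 244.17347573620904
```

Aligned to about 0.1°. Next I'll back off tangentially, lift, and check.

Request:
{"fn": "move_arm", "kwargs": {
  "dp": [
    [-0.7,-2.5,0],
    [-1,-4,0],
    [-1,-5,0],
    [0,0,0],
    [0,0,25],
    [0,0,45],
    [0,0,50],
    [0,0,50],
    [-40,0,0],
    [0,0,0]
  ],
  "rotation": [
    [0,0,0],
    [0,0,0],
    [0,0,0],
    [0,0,0],
    [0,0,0],
    [0,0,0],
    [0,0,0],
    [0,0,0],
    [0,0,0],
    [0,0,0]
  ],
  "hand": [0,0,0,0,0,0,0,0,0,0]
}}

```text
clock: 10.5
eef_pos: [448.8, 4.8, 205.0]
eef_rot: [3.141, -0.0, 1.276]
wrist_force: [0.1, 0.6, 0.3]
finger_gap: 0.6
finger_force: 0.0
```

Request:
{"fn": "move_arm", "kwargs": {
  "dp": [
    [-30,30,0],
    [-30,50,0],
    [0,50,0],
    [0,50,0],
    [0,0,0]
  ],
  "rotation": [
    [0,0,0],
    [0,0,0],
    [0,0,0],
    [0,0,0],
    [0,0,0]
  ],
  "hand": [0,0,0,0,0]
}}

```text
clock: 11.12
eef_pos: [389.9, 187.2, 204.1]
eef_rot: [-3.141, 0.0, 1.28]
wrist_force: [0.7, -0.8, 0.0]
finger_gap: 0.3
finger_force: 0.0
```

```bash
python3 m.py 244.3; python3 - <<'E'
from h import *
c=camera('top'); save(c,'top2.png')
E
```

```text
idx 244.32694190940535
idx 244.31099125744856
tgt 244.28883495145632
tgt 244.1726411589896
```

View pics/top2.png

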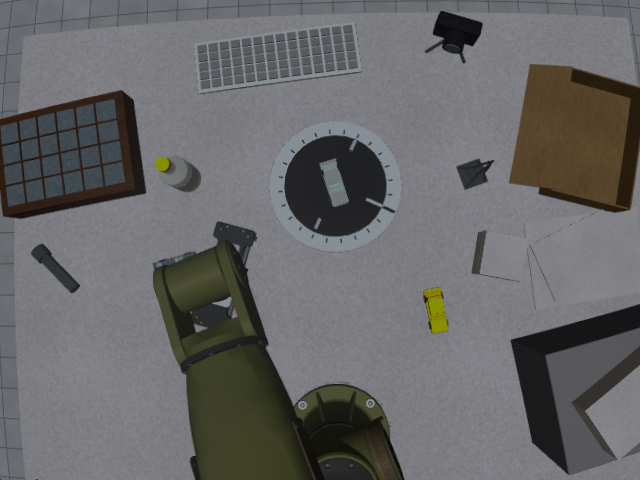

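The index line now runs straight into the long scale line near (380,205). The car rode along on its spot and everything else is where it was.

```bash
python3 -c "
from cell import manip
print(manip.sign_off())"
```

```text
the job is handed in; nothing more can be done
None
```

The job is handed in: the platter's index line lines up with the long scale line to about 0.1°, the car was not touched, and nothing else on the desk was moved.

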